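# Tighten the bench-pin clamp with the T-handled hex key

## Task

The clamp that holds the wooden bench pin is loose. Take the red T-handled hex key from its wooden stand, feel it into the hex socket of the screw hidden at the bottom of the clamp's hole by turning it until it drops in (press only lightly, no more than 10 N or so, so the spring washer under the screw is not crushed), and turn the screw clockwise until it stops. Leave the key standing fully home in the screw, let go, and leave the other things on the bench where they are.

Things in the scene. Friction and masses are not known exactly. Their poses are not given: they have to be found in the camera images.
- key_handle (a point): Centre of the hex key's handle: a red bar 80 mm long (its x axis), 26 mm thick (y), 26 mm tall (z, up when standing), on top of a steel hexagonal shank that reaches 80 mm below the bar; the tip lies 93 mm straight below this point. The key weighs 0.17 to 0.29 kg and starts upright, loose in its stand, tip 7 mm above the bench.
- key_tip (a point): Centre of the flat end of the hex key's shank; axes as those of the handle. The shank is 22 mm across flats and 25.4 mm over corners; two opposite corners lie along the bar (x axis).
- key: The hex key itself; its origin is the centre of its tip, z up along the shank, x along the bar.
- holder: Fixed light wooden stand for the key, 70 x 70 x 45 mm, origin at the centre of its underside, with one square hole 26.5 mm wide and 38 mm deep in the middle of its top.
- hole_mouth (a point): Centre of the mouth of the clamp's access hole, at the top of its round blue boss (64 mm wide, 62 mm above the bench), z up, x towards the wooden pin. Below it: a cone from 42 mm wide narrowing to 26.6 mm at 12 mm depth, then a round guide bore 26.6 mm wide to 20 mm depth, where the screw's face lies. The clamp is fixed to the bench.
- screw (a joint): Turn of the screw in rad, growing clockwise seen from above: 0 is slack, 0.9 is the stop (tight). It starts between 0 and 0.2, does not tell the angle of the hexagon, and turns stiffly with about 0.12 N m of friction, the same both ways.
- tray: Loose dark wooden tray with brass blanks, 120 x 100 x 25 mm, origin at the centre of its underside; a bystander.
- hammer: Loose hammer, 260 mm long along its x axis, a bystander.
- pliers: Loose small red-handled pliers, 125 mm long along x, a bystander.
- jar: Loose amber jar, 60 mm across and 60 mm tall, a bystander.
- screw_face (a point): Centre of the screw's face, on the hole's axis 20 mm below its mouth (axes as the mouth's, they do not show the hexagon). In the face a hexagonal socket, 22.9 mm across flats, 14 mm deep, at an unknown angle. With the key at a wrong angle its tip rests on this face; at the right one (within about 5 degrees, repeating every 60) it goes in 14 mm further.
- clamp: The fixed bench-pin clamp: grey foot plate 120 x 100 x 12 mm, blue boss in its middle, wooden bench pin 70 mm wide, its top 30 mm above the bench, reaching 141 mm out along x; a steel bar over the pin, top at 42 mm. Origin on the bench under the boss's centre.
- washer (a joint): How far the screw, which rides on a spring washer, is pushed down into the clamp, in m: 0 at rest, about 4 N for each mm, 0.0065 at most. It springs back, but a push of more than about 18 N (4 mm) crushes the washer.

How it is judged:
On the way, in this order (a step that is already met when the one before it is completed fails the run):
1. the key has entered the screw's socket (z of key_tip in the frame of hole_mouth below -0.027 m and horizontal distance between key_tip and hole_mouth below 0.004 m), for 0.1 s.
2. with the key in it, the screw has been turned clockwise to its stop (value of joint screw above 0.84 rad and z of key_tip in the frame of hole_mouth below -0.026 m), for 0.1 s.
At the end, for the whole second after the job is handed in: The screw stands at its stop (0.82 rad or more of 0.9); the key stands released and still in the socket, upright within 0.15 rad, its tip 30 mm or more below the hole's mouth and within 4 mm of its axis (value of joint screw above 0.82 rad and z of key_tip in the frame of hole_mouth below -0.03 m and horizontal distance between key_tip and hole_mouth below 0.004 m and angle between key's own z axis and vertical below 0.15 rad and linear speed of key below 0.02 m/s); the robot touches nothing.
It fails at once if the key is pressed down on the screw with more than about 18 N (the spring washer sinks over 4 mm) (value of joint washer above 0.004 m).
It fails at once if a bystander is shifted by more than 30 mm (distance of any of tray, hammer, pliers, jar from where it was at the start of the episode above 0.03 m).
It also fails if it takes over 58 s, if anything falls off the work surface, if the arm or the gripper's body presses on something with over 40 N, if the wrist force passes 120 N, or if a joint passes its speed limit or range.

## Robot

A 7-joint arm with a two-finger parallel gripper is mounted at the origin on the work surface. World frame = base frame: x ahead of the robot, y to its left, z up, the work surface at z = 0. Lengths are in m, angles in rad, forces in N, time in s.
With the tool pointing down it reaches from about 0.35 to 0.9 m from the base axis. Payload 8.1 kg.
Tool frame: the origin (TCP) lies between the finger pads; the fingertips stand ahead of it and the grasp point (between the pads) lies 2 mm behind it (ctrl.nose_length is the z of the fingertips in the tool frame, in m); z points along the fingers, x is the direction in which the jaws open and shut, and the axes are right-handed (so a half turn about z gives the same grasp; the last joint's range is limited). The gripper opens to 85 mm and grips with 20 to 120 N. Pads are 22 mm wide; open, the fingers measure 114 mm over their backs; the gripper's body (76 mm by 85 mm) begins 54 mm behind the grasp point. The pads swing forward as they close: fully open they stand 13 mm farther back than shut.
Start: joints at [1.125, 0.434, 0.025, 1.573, -0.012, 1.134, -0.075], TCP at [0.21, -0.589, 0.248] pointing down, gripper open.
Joint ranges: [-2.62, 2.62], [-0.44, 2.09], [-1.27, 1.32], [0.08, 2.57], [-1.32, 4.46], [0.12, 2], [-2.74, 2.74]. Speed limits (rad/s): [2.22, 2.22, 3.01, 3.01, 3.14, 3.14, 3.14].

## Interface

Orientations are given as a unit quaternion [x, y, z, w].
In Python, from cell import ctrl gives the robot as it stands. The module is installed in compiled form; this text tells all that it offers.
- The arm moves only by the tool arm_command, never from a script. Its arguments are lists of equal length, an entry for each row: "angular": the turn, a rotation vector about the tool's x, y, z in degrees, a list of three; "linear": the shift along the tool's x, y, z in mm, a list of three; "gripper": the closure, from -1 (fully open) to 1 (shut), so that 0 is half open. A call has 1 to 10 rows; each row is the pose to reach, as a shift and turn from the pose commanded when the call began, along the tool's axes at that moment; what a row does not reach only later rows make up. A row lasts 1/8 s, in which the tool goes at most 62.5 mm and 10.7 degrees, less where a joint would pass 70% of its speed; a pose out of reach is approached as far as the arm can. A call with a gripper value outside its range is refused whole. The fingers move at their own pace and stop on an object; "squeeze" is the grip in N (left out, the last holds). Time passes only in rows, so rows that repeat a pose let the fingers close. It gives the time, the measured TCP pose, the force and the opening at its end, in the units of the state.
- ctrl.get_obs(): the state, without advancing time (a new reading comes with each control period).
- ctrl.read_camera(name): name is "scene" or "top"; returns a dict with "color" (384x512x3 uint8, red, green, blue), "K" (3x3 intrinsics, pixels), "D" ([k1, k2, p1, p2, k3] as OpenCV has them; the pictures are not rectified), "xyz" and "rotation" of the camera in the world. Camera axes: x right, y down, z forward; pixel columns grow to the right and rows downward; lengths in m; the calibration is good to about 2 mm. A picture is of the moment at which its call begins. There is no depth.
- ctrl.finish_job(): hands the job in, once; it reports no verdict.
The state is a dict: "time": time; "qpos": joint angles; "joint_velocities": joint speeds; "joint_torque": joint torques, N m; "eef_pos": TCP position; "tcp_rot": TCP orientation; "wrist_force": force on the tool from outside, world axes, zero at the start; "ft_torque": the same for the moment, N m; "grip_width": opening from 0.0 (shut) to 1.0 (fully open).
Only numpy, scipy, OpenCV 4.12 (cv2) and the standard library are available. Lean on these libraries where they do the work, as an engineer would, in place of code of your own. Each camera call takes 0.05 s, during which the arm holds its last target. There are 200 camera calls.

## Working session

There is one attempt and no reset: what is moved stays moved. The work goes in short steps, Python scripts to look and compute and a tool call to move; the robot and the scene stay as the last step left them, time stands still between calls to the robot, and variables do not carry over. Pictures are saved under pics/ and viewed, about 8 in all and at most 12, crops included, and the job is handed in when it is done.

Besides the shell and the picture viewer there is one more tool, called after "Request:" in YAML: its name, and indented under it one key for each argument. arm_command: Moves the arm, as the interface text tells. Its arguments: {"type":"object","properties":{"angular":{"type":"array"},"linear":{"type":"array"},"gripper":{"type":"array"},"squeeze":{"type":"number"}},"required":["angular","linear","gripper"]}

```bash
mkdir -p pics
cat > h.py <<'E'
import numpy as np, cv2
from cell import ctrl
from scipy.spatial.transform import Rotation as R
def rot(c):
    r=np.array(c["rotation"],float)
    return r if r.shape==(3,3) else R.from_quat(r).as_matrix()
def ray(c,uv):
    p=cv2.undistortPoints(np.array(uv,float).reshape(-1,1,2),np.array(c["K"]),np.array(c["D"]))[:,0]
    d=np.c_[p,np.ones(len(p))]@rot(c).T
    return np.array(c["xyz"]),d
def plane(c,uv,z):
    o,d=ray(c,uv); return o+d*((z-o[2])/d[:,2])[:,None]
def proj(c,P):
    r=rot(c); t=-r.T@np.array(c["xyz"])
    return cv2.projectPoints(np.array(P,float).reshape(-1,1,3),cv2.Rodrigues(r.T)[0],t,np.array(c["K"]),np.array(c["D"]))[0][:,0]
def save(c,n): cv2.imwrite(f"pics/{n}.png",c["color"][:,:,::-1])
E
python3 - <<'E'
from h import *
ims=[]
for n in("scene","top"):
    c=ctrl.read_camera(n); save(c,n+"0"); print(n,c["xyz"],rot(c).round(3).tolist(),np.array(c["K"]).round(1).tolist())
print(ctrl.get_obs(), ctrl.nose_length)
E
```

```text
scene [1.27835673 0.27447328 0.92944153] [[-0.396, 0.685, -0.611], [0.918, 0.306, -0.252], [0.015, -0.661, -0.75]] [[414.4, 0.0, 248.7], [0.0, 414.4, 191.9], [0.0, 0.0, 1.0]]
top [0.54751465 0.00744097 1.10673767] [[0.012, -0.998, 0.061], [-1.0, -0.013, -0.014], [0.014, -0.061, -0.998]] [[376.6, 0.0, 261.3], [0.0, 376.6, 187.1], [0.0, 0.0, 1.0]]
{'time': 0.1, 'qpos': array([ 1.12541485,  0.43515033,  0.02496376,  1.57400726, -0.01160516,
        1.13400414, -0.07511426]), 'joint_velocities': array([-0.00100944, -0.0015315 ,  0.00059364, -0.00383752,  0.00076996,
        0.00014593, -0.00056286]), 'joint_torque': array([ 2.73249214e-03, -6.71755314e+01,  1.02832563e+00, -3.16903567e+01,
        1.59205362e-02,  7.19864518e-03, -8.68400366e-05]), 'eef_pos': array([ 0.20988145, -0.58824713,  0.24760572]), 'tcp_rot': array([ 8.17323343e-01, -5.76178832e-01, -6.14665808e-04, -3.59431409e-04]), 'wrist_force': array([-0.41554619, -0.40176302, -0.35003938]), 'ft_torque': array([ 0.04029169, -0.06933819, -0.05558068]), 'grip_width': 0.9977953569668798} 0.017
```

View pics/scene0.png

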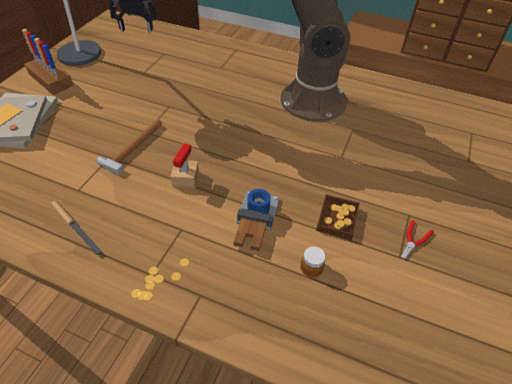

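View pics/top0.png

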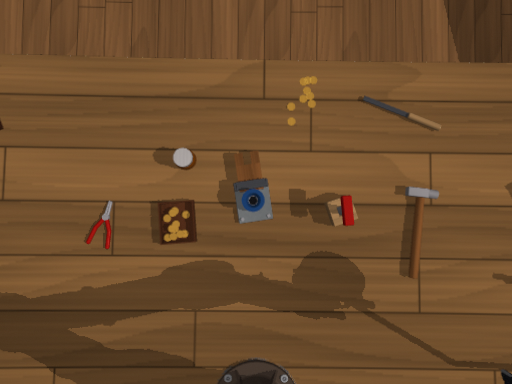

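The scene view shows the red key in its stand at (183,165), the clamp boss at (259,198), the tray at (340,217), the jar at (313,262), the pliers at (415,240) and the hammer at (130,148). In the top view the key is at (347,210) and the boss at (253,200).

```bash
cat > m.py <<'E'
from h import *
def red(c,box):
    im=c["color"].astype(int); m=((im[...,0]>110)&(im[...,1]<60)&(im[...,2]<70)).astype(np.uint8)
    k=np.zeros_like(m); x0,y0,x1,y1=box; k[y0:y1,x0:x1]=1; return m*k
def blue(c,box):
    im=c["color"].astype(int); m=((im[...,2]>im[...,0]+35)&(im[...,2]>60)&(im[...,2]>im[...,1]+25)).astype(np.uint8)
    k=np.zeros_like(m); x0,y0,x1,y1=box; k[y0:y1,x0:x1]=1; return m*k
E
python3 - <<'E'
from m import *
t=ctrl.read_camera("top"); s=ctrl.read_camera("scene")
for c,b1,b2 in((t,(320,180,375,240),(225,175,280,230)),(s,(160,135,210,175),(235,180,285,225))):
    m=red(c,b1); cn=max(cv2.findContours(m,0,2)[0],key=cv2.contourArea); r=cv2.minAreaRect(cn); print("red",r,m.sum())
    w=plane(c,cv2.boxPoints(r),0.113); print(w.round(4).tolist(), w.mean(0).round(4))
    m=blue(c,b2); cn=max(cv2.findContours(m,0,2)[0],key=cv2.contourArea); print("blue",cv2.minAreaRect(cn),m.sum(), cv2.fitEllipse(cn))
a=cv2.resize(t["color"][170:240,225:375],None,fx=5,fy=5,interpolation=2)
b=cv2.resize(s["color"][135:255,160:290],None,fx=4,fy=4,interpolation=2)
cv2.imwrite("pics/ct.png",a[:,:,::-1]);cv2.imwrite("pics/cs.png",b[:,:,::-1])
E
```

```text
red ((347.9618225097656, 210.09889221191406), (30.433719635009766, 8.722436904907227), 84.5596694946289) 267
[[0.5891, -0.2204, 0.113], [0.5916, -0.2434, 0.113], [0.5119, -0.2508, 0.113], [0.5094, -0.2279, 0.113]] [ 0.5505 -0.2356  0.113 ]
blue ((253.0, 200.0), (22.0, 22.0), 90.0) 298 ((252.6483917236328, 199.7959747314453), (21.87309455871582, 22.09840202331543), 157.42478942871094)
red ((180.80685424804688, 154.45565795898438), (9.329560279846191, 24.979141235351562), 25.463346481323242) 193
[[0.6052, -0.2377, 0.113], [0.5108, -0.2568, 0.113], [0.5161, -0.2259, 0.113], [0.6093, -0.2085, 0.113]] [ 0.5603 -0.2322  0.113 ]
blue ((259.0, 200.5), (23.0, 22.0), 90.0) 419 ((258.5359191894531, 200.40284729003906), (23.186857223510742, 25.134410858154297), 116.51966857910156)
```

View pics/ct.png

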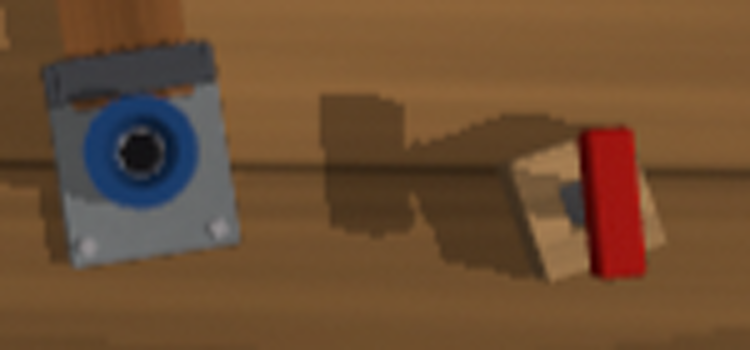

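View pics/cs.png

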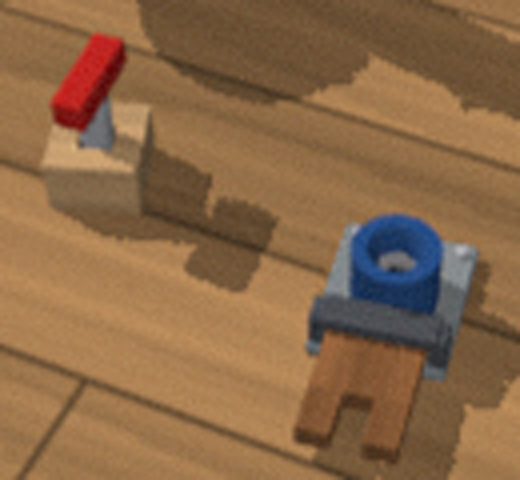

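The crops show the bar lying nearly along world x and the key leaning little, if at all. The boss ring is clean. I'll compute the positions and cross-check both views using projected extents.

Run:
```python
from m import *
from scipy.optimize import least_squares
t=ctrl.read_camera("top"); s=ctrl.read_camera("scene")
B=plane(t,[(252.65,199.8)],0.062)[0]; print("boss top",B)
a=np.linspace(0,2*np.pi,72)
circ=lambda x,y,z=.062,r=.032:np.c_[x+r*np.cos(a),y+r*np.sin(a),0*a+z]
def ext(m):
    v,u=np.nonzero(m); return np.array([u.min()-.5,u.max()+.5,v.min()-.5,v.max()+.5])
pe=lambda p:np.array([p[:,0].min(),p[:,0].max(),p[:,1].min(),p[:,1].max()])
for c,b in((t,(225,175,280,230)),(s,(235,180,285,225))):
    m=blue(c,b)
    cn=max(cv2.findContours(m,0,2)[0],key=cv2.contourArea);mm=cv2.drawContours(np.zeros_like(m),[cn],-1,1,-1)
    print("boss ext",ext(mm),pe(proj(c,circ(*B[:2]))).round(1))
def box(x,y,w,z=.100):
    g=np.array([[i*.04,j*.013,k*.013]for i in(-1,1)for j in(-1,1)for k in(-1,1)])
    return g@R.from_euler('z',w).as_matrix().T+[x,y,z]
def feats(c,p):
    cosd=[np.array([np.cos(q),np.sin(q)])for q in np.arange(0,2*np.pi,np.pi/12)]
    return np.array([(p@d).max() for d in cosd])
data=[]
for c,b in((t,(320,180,375,240)),(s,(160,135,210,175))):
    m=red(c,b); v,u=np.nonzero(m); p=np.c_[u,v].astype(float)
    data.append((c,feats(c,p)+.4))
    
f=lambda q:np.concatenate([feats(c,proj(c,box(*q)))-d for c,d in data])
r=least_squares(f,[.5505,-.2356,.092],loss='soft_l1'); print("key",r.x,np.degrees(r.x[2]),np.abs(r.fun).max()); print(r.fun.round(1))
print(ctrl.get_obs()['time'])
```

```text
boss top [0.575765   0.01666211 0.062     ]
boss ext [241.5 264.5 188.5 211.5] [241.1 264.2 188.3 211.4]
boss ext [247.5 270.5 188.5 212.5] [247.5 270.6 188.  205.6]
key [ 0.55031116 -0.2375149   0.13628282] 7.808430338555387 3.0715970577997496
[2.3 2.3 2.2 1.9 1.1 0.2 0.5 0.7 1.2 1.6 1.9 1.6 3.1 2.9 2.6 2.  1.3 0.2
 0.1 0.7 1.1 1.  0.7 0.4 0.7 1.6 1.1 1.2 1.2 1.1 0.9 0.9 1.6 1.6 1.6 1.2
 1.2 1.2 0.9 2.  2.2 2.2 2.  1.3 1.2 1.  0.7 0.3]
0.3
```

```bash
cat > g.py <<'E'
from h import *
def go(x,y,z,yaw):
    o=ctrl.get_obs(); q=R.from_quat(o["tcp_rot"]); M=q.as_matrix()
    a=np.radians(yaw); T=np.c_[[np.cos(a),np.sin(a),0],[np.sin(a),-np.cos(a),0],[0,0,-1]]
    print("yaw now",np.degrees(np.arctan2(M[1,0],M[0,0])).round(2),"pos",o["eef_pos"].round(4),"t",o["time"],"q",o["qpos"].round(2))
    print("lin",(M.T@(np.array([x,y,z])-o["eef_pos"])*1000).round(1),"ang",np.degrees(R.from_matrix(M.T@T).as_rotvec()).round(1))
E
python3 -c "
from g import *
go(.5505,-.236,.2,96)"
```

```text
yaw now -70.36 pos [ 0.21   -0.5885  0.248 ] t 0.3 q [ 1.13  0.43  0.03  1.57 -0.01  1.13 -0.08]
lin [-217.6 -439.2   48.1] ang [  -0.     0.  -166.4]
```

Request:
arm_command:
  angular:
    - [0,0,-10]
    - [0,0,-20]
    - [0,0,-30]
    - [0,0,-40]
    - [0,0,-50]
    - [0,0,-60]
    - [0,0,-70]
    - [0,0,-80]
    - [0,0,-90]
    - [0,0,-100]
  linear:
    - [-22,-44,0]
    - [-44,-88,0]
    - [-65,-132,0]
    - [-87,-176,0]
    - [-109,-220,0]
    - [-131,-264,0]
    - [-152,-308,0]
    - [-174,-352,0]
    - [-196,-396,0]
    - [-217.6,-439,0]
  gripper: [-1,-1,-1,-1,-1,-1,-1,-1,-1,-1]
  squeeze: 40

```text
time: 1.55
eef_pos: [0.5514, -0.235, 0.2484]
tcp_rot: [0.966, 0.258, 0.0, 0.0]
wrist_force: [1.2, -1.0, 0.7]
grip_width: 1.003
```

```bash
python3 -c "
from g import *
go(.5505,-.236,.2,96)"
```

```text
yaw now 29.95 pos [ 0.5514 -0.235   0.2484] t 1.55 q [ 0.65  0.44 -0.49  1.61  0.22  1.15  0.64]
lin [-1.2  0.4 48.4] ang [  0.   0. -66.]
```

Request:
arm_command:
  angular:
    - [0,0,-10]
    - [0,0,-20]
    - [0,0,-30]
    - [0,0,-40]
    - [0,0,-50]
    - [0,0,-60]
    - [0,0,-66]
    - [0,0,-66]
  linear:
    - [0,0,0]
    - [0,0,8]
    - [0,0,16]
    - [0,0,24]
    - [0,0,32]
    - [0,0,40]
    - [-1,0,48]
    - [-1,0,48]
  gripper: [-1,-1,-1,-1,-1,-1,-1,-1]

```text
time: 2.55
eef_pos: [0.5489, -0.2369, 0.1996]
tcp_rot: [0.672, 0.741, -0.0, -0.001]
wrist_force: [0.5, -0.5, -0.1]
grip_width: 0.998
```

```bash
python3 -c "
from g import *
go(.5505,-.236,.098,96)
c=ctrl.read_camera('scene'); cv2.imwrite('pics/k1.png',cv2.resize(c['color'][60:220,100:300],None,fx=3,fy=3,interpolation=2)[:,:,::-1])"
```

```text
yaw now 95.57 pos [ 0.5489 -0.2369  0.1996] t 2.55 q [ 0.81  0.54 -0.73  1.66  0.4   1.1   1.63]
lin [  0.7   1.8 101.6] ang [-0.1 -0.  -0.4]
```

View pics/k1.png

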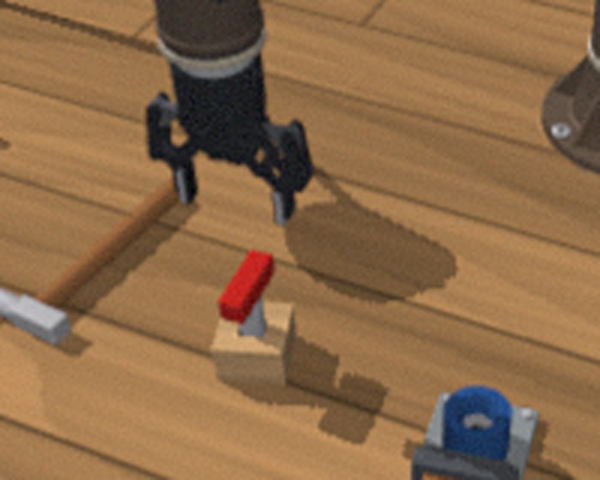

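The open jaws straddle the bar, centred over it, and clear the hammer. Now lowering and closing.

Request:
arm_command:
  angular:
    - [0,0,0]
    - [0,0,0]
    - [0,0,0]
    - [0,0,0]
    - [0,0,0]
    - [0,0,0]
    - [0,0,0]
    - [0,0,0]
    - [0,0,0]
    - [0,0,0]
  linear:
    - [0.5,1.5,40]
    - [0.5,1.5,70]
    - [0.5,1.5,90]
    - [0.5,1.5,101.5]
    - [0.5,1.5,101.5]
    - [0.5,1.5,101.5]
    - [0.5,1.5,101.5]
    - [0.5,1.5,101.5]
    - [0.5,1.5,101.5]
    - [0.5,1.5,101.5]
  gripper: [-1,-1,-1,-1,-1,0.2,0.4,1,1,1]
  squeeze: 40

```text
time: 3.85
eef_pos: [0.5513, -0.2362, 0.0993]
tcp_rot: [0.672, 0.741, 0.0, 0.0]
wrist_force: [-1.8, -0.3, 6.6]
grip_width: 0.301
```

Request:
arm_command:
  angular:
    - [0,0,0]
    - [0,0,0]
    - [0,0,0]
  linear:
    - [0,0,0]
    - [0,0,0]
    - [0,0,0]
  gripper: [1,1,1]
  squeeze: 60

```text
time: 4.22
eef_pos: [0.5513, -0.2362, 0.0994]
tcp_rot: [0.672, 0.741, 0.0, 0.001]
wrist_force: [-0.1, -0.9, 5.1]
grip_width: 0.297
```

```bash
python3 -c "
from g import *
go(.5505,-.236,.2,96); print(ctrl.get_obs()['ft_torque'])"
```

```text
yaw now 95.63 pos [ 0.5513 -0.2362  0.0994] t 4.225 q [ 0.77  0.65 -0.67  1.75  0.5   0.91  1.55]
lin [   0.3   -0.7 -100.6] ang [ 0.   0.  -0.4]
[-0.09846143  0.27100255  0.01332122]
```

Request:
arm_command:
  angular:
    - [0,0,0]
    - [0,0,0]
    - [0,0,0]
    - [0,0,0]
    - [0,0,0]
  linear:
    - [0,0,-15]
    - [0,0,-40]
    - [0,0,-75]
    - [0,0,-100]
    - [0,0,-100]
  gripper: [1,1,1,1,1]

```text
time: 4.85
eef_pos: [0.552, -0.236, 0.201]
tcp_rot: [0.671, 0.741, 0.001, 0.002]
wrist_force: [-0.3, -1.2, -2.7]
grip_width: 0.29
```

```bash
python3 -c "
from g import *
go(.5755,.016,.2,95.6); o=ctrl.get_obs();print(o['wrist_force'],o['ft_torque'])"
```

```text
yaw now 95.64 pos [ 0.552 -0.236  0.201] t 4.85 q [ 0.81  0.54 -0.74  1.65  0.4   1.1   1.63]
lin [248.5  48.2   0.8] ang [0.2 0.1 0. ]
[-0.29960979 -1.19774387 -2.74000066] [-0.0059934  -0.0431581  -0.02256487]
```

Request:
arm_command:
  angular:
    - [0,0,0]
    - [0,0,0]
    - [0,0,0]
    - [0,0,0]
    - [0,0,0]
    - [0,0,0]
    - [0,0,0]
    - [0,0,0]
    - [0,0,0]
  linear:
    - [30,6,0]
    - [70,13,0]
    - [120,23,0]
    - [170,33,0]
    - [210,41,0]
    - [235,45.5,0]
    - [248.5,48,0]
    - [248.5,48,0]
    - [248.5,48,0]
  gripper: [1,1,1,1,1,1,1,1,1]

```text
time: 5.98
eef_pos: [0.5742, 0.0142, 0.1983]
tcp_rot: [0.672, 0.74, -0.001, 0.0]
wrist_force: [-0.7, -0.3, -1.9]
grip_width: 0.296
```

```bash
python3 -c "
from g import *
go(.5755,.016,.162,95.6); o=ctrl.get_obs();print(o['wrist_force'],o['ft_torque'])
t=ctrl.read_camera('top');s=ctrl.read_camera('scene')
p=o['eef_pos']; P=[[p[0],p[1],p[2]-.0924],[.5755,.016,.062]]
print(proj(t,P),proj(s,P))
a=cv2.resize(t['color'][160:240,210:300],(450,400),interpolation=2)
b=cv2.resize(s['color'][125:225,210:300],(360,400),interpolation=2)
cv2.imwrite('pics/k2.png',np.hstack([a,b])[:,:,::-1])"
```

```text
yaw now 95.54 pos [0.5742 0.0142 0.1983] t 5.975 q [ 0.41  0.52 -0.76  1.72  0.4   1.07  1.19]
lin [ 1.7  1.5 36.3] ang [-0.   0.1 -0.1]
[-0.67160966 -0.28158503 -1.90857301] [-0.05047183  0.05603177  0.00662089]
[[253.41054013 199.93737462]
 [252.88751462 199.89855335]] [[258.98665538 185.28305419]
 [258.86164355 196.480329  ]]
```

View pics/k2.png

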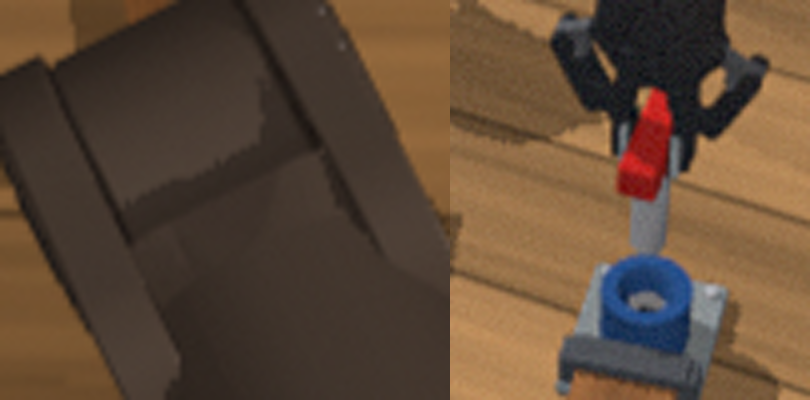

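The shank is centred over the bore: its tip is at about (259,187) and the boss centre is at (259,197) in scene pixels. Lowering into the cone.

Request:
arm_command:
  angular:
    - [0,0,0]
    - [0,0,0]
    - [0,0,0]
    - [0,0,0]
    - [0,0,0]
    - [0,0,0]
  linear:
    - [1.5,1.5,20]
    - [1.5,1.5,35]
    - [1.5,1.5,43]
    - [1.5,1.5,48]
    - [1.5,1.5,53]
    - [1.5,1.5,53]
  gripper: [1,1,1,1,1,1]

```text
time: 6.82
eef_pos: [0.5756, 0.0176, 0.1456]
tcp_rot: [0.671, 0.741, -0.0, -0.0]
wrist_force: [0.1, 0.2, -1.8]
grip_width: 0.295
```

```bash
python3 -c "
from g import *
go(.5755,.016,.1344,95.6); o=ctrl.get_obs();print(o['wrist_force'],o['ft_torque'])"
```

```text
yaw now 95.64 pos [0.5756 0.0176 0.1456] t 6.825 q [ 0.38  0.57 -0.73  1.77  0.45  0.97  1.14]
lin [-1.6 -0.3 11.2] ang [-0.  0.  0.]
[ 0.123678    0.17539704 -1.78609385] [-0.00780241  0.05269599  0.00276012]
```

Request:
arm_command:
  angular:
    - [0,0,0]
    - [0,0,0]
    - [0,0,0]
    - [0,0,0]
  linear:
    - [-1,0,2]
    - [-1,0,4]
    - [-1,0,6]
    - [-1,0,6]
  gripper: [1,1,1,1]

```text
time: 7.32
eef_pos: [0.5759, 0.0165, 0.1397]
tcp_rot: [0.672, 0.741, -0.0, 0.0]
wrist_force: [0.5, -1.0, -2.6]
grip_width: 0.295
```

Request:
arm_command:
  angular:
    - [0,0,0]
    - [0,0,0]
    - [0,0,0]
    - [0,0,0]
  linear:
    - [0,0,2]
    - [0,0,4]
    - [0,0,5]
    - [0,0,5]
  gripper: [1,1,1,1]

```text
time: 7.82
eef_pos: [0.5759, 0.0165, 0.1347]
tcp_rot: [0.672, 0.741, -0.0, 0.0]
wrist_force: [-0.1, -1.4, -3.1]
grip_width: 0.296
```

Request:
arm_command:
  angular:
    - [0,0,0]
    - [0,0,0]
    - [0,0,0]
    - [0,0,0]
  linear:
    - [0,0,1]
    - [0,0,1.5]
    - [0,0,2]
    - [0,0,2]
  gripper: [1,1,1,1]

```text
time: 8.32
eef_pos: [0.576, 0.0166, 0.1331]
tcp_rot: [0.672, 0.741, 0.0, 0.0]
wrist_force: [0.6, -2.0, 3.0]
grip_width: 0.294
```

Contact, with about 5 N of press. Searching clockwise (positive about tool z).

Request:
arm_command:
  angular:
    - [0,0,3]
    - [0,0,6]
    - [0,0,9]
    - [0,0,12]
    - [0,0,12]
  linear:
    - [0,0,0]
    - [0,0,0]
    - [0,0,0]
    - [0,0,0]
    - [0,0,0]
  gripper: [1,1,1,1,1]

```text
time: 8.95
eef_pos: [0.5758, 0.0165, 0.1329]
tcp_rot: [0.745, 0.667, -0.0, 0.0]
wrist_force: [0.1, -2.2, 3.0]
grip_width: 0.292
```

```bash
python3 -c "
from g import *
go(.5755,.016,.1344,95.6); o=ctrl.get_obs();print(o['wrist_force'],o['ft_torque'])"
```

```text
yaw now 83.66 pos [0.5758 0.0165 0.1329] t 8.95 q [ 0.34  0.57 -0.67  1.79  0.43  0.94  0.95]
lin [-0.5 -0.2 -1.5] ang [  0.    0.  -11.9]
[ 0.06715708 -2.20367799  2.99018647] [-0.51301733  0.05523052  0.02910649]
```

Request:
arm_command:
  angular:
    - [0,0,3]
    - [0,0,6]
    - [0,0,9]
    - [0,0,12]
    - [0,0,12]
  linear:
    - [0,0,0]
    - [0,0,0]
    - [0,0,0]
    - [0,0,0]
    - [0,0,0]
  gripper: [1,1,1,1,1]

```text
time: 9.57
eef_pos: [0.5759, 0.0162, 0.1328]
tcp_rot: [0.811, 0.586, -0.0, 0.0]
wrist_force: [0.5, -3.2, 3.4]
grip_width: 0.292
```

Request:
arm_command:
  angular:
    - [0,0,3]
    - [0,0,6]
    - [0,0,9]
    - [0,0,12]
    - [0,0,12]
  linear:
    - [0,0,0]
    - [0,0,0]
    - [0,0,0]
    - [0,0,0]
    - [0,0,0]
  gripper: [1,1,1,1,1]

```text
time: 10.2
eef_pos: [0.5758, 0.0162, 0.1328]
tcp_rot: [0.867, 0.498, -0.0, 0.0]
wrist_force: [0.2, -5.3, 2.3]
grip_width: 0.296
```

Request:
arm_command:
  angular:
    - [0,0,0]
    - [0,0,3]
    - [0,0,6]
    - [0,0,9]
    - [0,0,9]
  linear:
    - [-0.6,0.3,0]
    - [-0.6,0.3,0]
    - [-0.6,0.3,0]
    - [-0.6,0.3,0]
    - [-0.6,0.3,0]
  gripper: [1,1,1,1,1]

```text
time: 10.82
eef_pos: [0.5756, 0.0159, 0.1328]
tcp_rot: [0.904, 0.428, -0.0, 0.0]
wrist_force: [0.2, -4.0, 1.8]
grip_width: 0.295
```

```bash
python3 -c "
from g import *
go(.5755,.016,.1344,95.6); o=ctrl.get_obs();print(o['wrist_force'],o['ft_torque'])"
```

```text
yaw now 50.72 pos [0.5756 0.0159 0.1328] t 10.825 q [ 0.25  0.54 -0.53  1.79  0.33  0.9   0.46]
lin [ 0.  -0.2 -1.6] ang [ -0.    0.  -44.9]
[ 0.22551451 -3.99519349  1.81462375] [-1.0680383   0.05552478  0.07729488]
```

Request:
arm_command:
  angular:
    - [0,0,3]
    - [0,0,6]
    - [0,0,6]
  linear:
    - [-0.5,0.5,0.4]
    - [-0.5,0.5,0.8]
    - [-0.5,0.5,0.8]
  gripper: [1,1,1]

```text
time: 11.2
eef_pos: [0.5758, 0.0155, 0.1321]
tcp_rot: [0.925, 0.381, 0.0, -0.0]
wrist_force: [-0.5, -2.4, 3.9]
grip_width: 0.294
```

```bash
python3 -c "
from g import *
go(.5755,.016,.1344,95.6); o=ctrl.get_obs();print(o['wrist_force'],o['ft_torque'])"
```

```text
yaw now 44.75 pos [0.5758 0.0155 0.1321] t 11.2 q [ 0.23  0.53 -0.5   1.8   0.32  0.89  0.37]
lin [ 0.1 -0.6 -2.3] ang [  0.   -0.  -50.8]
[-0.54732481 -2.35664968  3.89856982] [-0.77035826  0.19855084 -0.01117026]
```

Request:
arm_command:
  angular:
    - [0,0,3]
    - [0,0,6]
    - [0,0,9]
    - [0,0,9]
  linear:
    - [-0.3,0.3,0]
    - [-0.3,0.3,0]
    - [-0.3,0.3,0]
    - [-0.3,0.3,0]
  gripper: [1,1,1,1]

```text
time: 11.7
eef_pos: [0.576, 0.0153, 0.1322]
tcp_rot: [0.952, 0.307, 0.0, -0.0]
wrist_force: [0.4, -1.3, 4.6]
grip_width: 0.297
```

```bash
python3 -c "
from g import *
go(.5755,.016,.1344,95.6); o=ctrl.get_obs();print(o['wrist_force'],o['ft_torque'])"
```

```text
yaw now 35.78 pos [0.576  0.0153 0.1322] t 11.7 q [ 0.21  0.52 -0.46  1.8   0.29  0.89  0.24]
lin [ 0.  -0.9 -2.2] ang [  0.   -0.  -59.8]
[ 0.42513285 -1.25256559  4.60098915] [-0.49447794  0.15556131  0.06404854]
```

Request:
arm_command:
  angular:
    - [0,0,2.5]
    - [0,0,5]
    - [0,0,7.5]
    - [0,0,10]
    - [0,0,10]
  linear:
    - [0,0,0]
    - [0,0,0]
    - [0,0,0]
    - [0,0,0]
    - [0,0,0]
  gripper: [1,1,1,1,1]

```text
time: 12.32
eef_pos: [0.5759, 0.0153, 0.1322]
tcp_rot: [0.975, 0.222, 0.0, -0.0]
wrist_force: [-0.2, -1.5, 5.1]
grip_width: 0.298
```

```bash
python3 -c "
from g import *
go(.5755,.016,.1344,95.6); o=ctrl.get_obs();print(o['wrist_force'],o['ft_torque'])"
```

```text
yaw now 25.7 pos [0.5759 0.0153 0.1322] t 12.325 q [ 0.18  0.52 -0.42  1.8   0.26  0.88  0.09]
lin [-0.  -0.8 -2.2] ang [  0.   -0.  -69.9]
[-0.21301104 -1.47944372  5.10414732] [-0.33230443  0.19244051  0.01800318]
```

Request:
arm_command:
  angular:
    - [0,0,2.5]
    - [0,0,5]
    - [0,0,7.5]
    - [0,0,10]
    - [0,0,10]
  linear:
    - [0,0,0]
    - [0,0,0]
    - [0,0,0]
    - [0,0,0]
    - [0,0,0]
  gripper: [1,1,1,1,1]

```text
time: 12.95
eef_pos: [0.5757, 0.0151, 0.132]
tcp_rot: [0.991, 0.137, -0.0, -0.0]
wrist_force: [-1.0, -1.6, 5.1]
grip_width: 0.299
```

```bash
python3 -c "
from g import *
go(.5755,.016,.1344,95.6); o=ctrl.get_obs();print(o['wrist_force'],o['ft_torque'])"
```

```text
yaw now 15.69 pos [0.5757 0.0151 0.132 ] t 12.95 q [ 0.15  0.51 -0.37  1.8   0.23  0.87 -0.06]
lin [ 0.1 -0.9 -2.4] ang [ -0.   -0.  -79.9]
[-1.04857761 -1.56355924  5.14308187] [-0.50334204  0.29668544  0.07054268]
```

Request:
arm_command:
  angular:
    - [0,0,2.5]
    - [0,0,5]
    - [0,0,7.5]
    - [0,0,7.5]
  linear:
    - [0,0,0]
    - [0,0,0]
    - [0,0,0]
    - [0,0,0]
  gripper: [1,1,1,1]

```text
time: 13.45
eef_pos: [0.5756, 0.0149, 0.132]
tcp_rot: [0.997, 0.072, -0.0, -0.0]
wrist_force: [-0.5, -1.9, 4.5]
grip_width: 0.293
```

```bash
python3 -c "
from g import *
go(.5755,.016,.1344,95.6); o=ctrl.get_obs();print(o['wrist_force'],o['ft_torque'])"
```

```text
yaw now 8.21 pos [0.5756 0.0149 0.132 ] t 13.45 q [ 0.12  0.5  -0.34  1.81  0.21  0.87 -0.17]
lin [ 0.  -1.1 -2.4] ang [ -0.    0.  -87.4]
[-0.46241159 -1.91434006  4.51858795] [-0.5139734   0.41009392 -0.01699079]
```

Request:
arm_command:
  angular:
    - [0,0,2.5]
    - [0,0,5]
    - [0,0,7.5]
    - [0,0,7.5]
  linear:
    - [0,0.3,0]
    - [0,0.3,0]
    - [0,0.3,0]
    - [0,0.3,0]
  gripper: [1,1,1,1]

```text
time: 13.95
eef_pos: [0.5757, 0.0146, 0.1316]
tcp_rot: [1.0, 0.005, -0.0, 0.0]
wrist_force: [0.2, -1.9, -2.8]
grip_width: 0.295
```

```bash
python3 -c "
from g import *
go(.5755,.016,.1344,95.6); o=ctrl.get_obs();print(o['wrist_force'],o['ft_torque'])"
```

```text
yaw now 0.6 pos [0.5757 0.0146 0.1316] t 13.95 q [ 0.1   0.5  -0.31  1.81  0.19  0.86 -0.28]
lin [-0.2 -1.4 -2.8] ang [ -0.   0. -95.]
[ 0.2425317  -1.85468286 -2.75231722] [-0.37695623 -0.13990834 -0.06063265]
```

Fz fell to −2.8 N, so the key has dropped in. Lowering in steps.

Request:
arm_command:
  angular:
    - [0,0,0]
    - [0,0,0]
    - [0,0,0]
    - [0,0,0]
  linear:
    - [0,0.3,1]
    - [0,0.3,2]
    - [0,0.3,2.5]
    - [0,0.3,2.5]
  gripper: [1,1,1,1]

```text
time: 14.45
eef_pos: [0.5758, 0.0143, 0.1294]
tcp_rot: [1.0, 0.006, -0.0, -0.0]
wrist_force: [1.0, 0.1, -2.2]
grip_width: 0.296
```

Request:
arm_command:
  angular:
    - [0,0,0]
    - [0,0,0]
    - [0,0,0]
    - [0,0,0]
    - [0,0,0]
    - [0,0,0]
  linear:
    - [0,0,1]
    - [0,0,2]
    - [0,0,3]
    - [0,0,4.5]
    - [0,0,6]
    - [0,0,6]
  gripper: [1,1,1,1,1,1]

```text
time: 15.2
eef_pos: [0.5758, 0.0142, 0.1233]
tcp_rot: [1.0, 0.006, -0.0, 0.0]
wrist_force: [0.2, -0.1, -2.0]
grip_width: 0.297
```

```bash
python3 -c "
from g import *
go(.5755,.016,.1204,95.6); o=ctrl.get_obs();print(o['wrist_force'],o['ft_torque'])"
```

```text
yaw now 0.64 pos [0.5758 0.0142 0.1233] t 15.2 q [ 0.1   0.51 -0.3   1.82  0.2   0.84 -0.29]
lin [-0.3 -1.8  2.9] ang [ -0.   0. -95.]
[ 0.20324248 -0.13926848 -2.03861254] [-0.08326595 -0.03021716 -0.00779394]
```

Request:
arm_command:
  angular:
    - [0,0,0]
    - [0,0,0]
    - [0,0,0]
    - [0,0,0]
  linear:
    - [0,0,1]
    - [0,0,2]
    - [0,0,3]
    - [0,0,3]
  gripper: [1,1,1,1]

```text
time: 15.7
eef_pos: [0.5758, 0.0142, 0.1204]
tcp_rot: [1.0, 0.006, -0.0, 0.0]
wrist_force: [0.0, -1.0, -2.2]
grip_width: 0.292
```

Home. Now tightening clockwise.

Request:
arm_command:
  angular:
    - [0,0,5]
    - [0,0,10]
    - [0,0,15]
    - [0,0,20]
    - [0,0,25]
    - [0,0,30]
    - [0,0,30]
  linear:
    - [0,0,0]
    - [0,0,0]
    - [0,0,0]
    - [0,0,0]
    - [0,0,0]
    - [0,0,0]
    - [0,0,0]
  gripper: [1,1,1,1,1,1,1]
  squeeze: 80

```text
time: 16.58
eef_pos: [0.5755, 0.0141, 0.1204]
tcp_rot: [0.967, -0.253, -0.0, 0.0]
wrist_force: [-0.5, -0.5, -1.8]
grip_width: 0.289
```

```bash
python3 -c "
from g import *
go(.5755,.016,.1204,95.6); o=ctrl.get_obs();print(o['wrist_force'],o['ft_torque'])"
```

```text
yaw now -29.33 pos [0.5755 0.0141 0.1204] t 16.575 q [ 0.    0.5  -0.17  1.83  0.11  0.82 -0.73]
lin [-1.  -1.6  0. ] ang [ 0.000e+00  1.000e-01 -1.249e+02]
[-0.4605769  -0.51817477 -1.79857942] [-0.2701156   0.20932716  0.00555836]
```

Request:
arm_command:
  angular:
    - [0,0,5]
    - [0,0,10]
    - [0,0,13]
    - [0,0,16]
  linear:
    - [0,0,0]
    - [0,0,0]
    - [0,0,0]
    - [0,0,0]
  gripper: [1,1,1,1]

```text
time: 17.08
eef_pos: [0.5754, 0.0141, 0.1204]
tcp_rot: [0.923, -0.385, -0.0, 0.0]
wrist_force: [-1.6, -1.0, -1.7]
grip_width: 0.292
```

```bash
python3 -c "
from g import *
go(.5755,.016,.1204,95.6); o=ctrl.get_obs();print(o['wrist_force'],o['ft_torque'])"
```

```text
yaw now -45.31 pos [0.5754 0.0141 0.1204] t 17.075 q [-0.05  0.5  -0.09  1.83  0.06  0.82 -0.97]
lin [-1.2 -1.4 -0. ] ang [-0.000e+00  1.000e-01 -1.409e+02]
[-1.61036429 -0.99160321 -1.65088755] [-0.20335712  0.36471664  0.10706345]
```

Request:
arm_command:
  angular:
    - [0,0,3]
    - [0,0,6]
    - [0,0,8]
    - [0,0,8]
  linear:
    - [0,0,0]
    - [0,0,0]
    - [0,0,0]
    - [0,0,0]
  gripper: [1,1,1,1]

```text
time: 17.58
eef_pos: [0.5754, 0.0143, 0.1203]
tcp_rot: [0.894, -0.448, -0.0, 0.0]
wrist_force: [-3.3, -1.3, -1.5]
grip_width: 0.294
```

```bash
python3 -c "
from g import *
go(.5755,.016,.1204,95.6); o=ctrl.get_obs();print(o['wrist_force'],o['ft_torque'])"
```

```text
yaw now -53.26 pos [0.5754 0.0143 0.1203] t 17.575 q [-0.08  0.49 -0.06  1.83  0.04  0.82 -1.08]
lin [-1.3 -1.1 -0.1] ang [-0.000e+00  1.000e-01 -1.489e+02]
[-3.2875854  -1.32059321 -1.54414543] [-0.23339589  0.70667245  0.66049746]
```

Request:
arm_command:
  angular:
    - [0,0,2]
    - [0,0,3]
    - [0,0,3]
  linear:
    - [0,0,0]
    - [0,0,0]
    - [0,0,0]
  gripper: [1,1,1]

```text
time: 17.95
eef_pos: [0.5755, 0.0143, 0.1203]
tcp_rot: [0.882, -0.472, -0.0, 0.0]
wrist_force: [-4.1, 0.1, -1.7]
grip_width: 0.293
```

```bash
python3 -c "
from g import *
go(.5755,.016,.1204,95.6); o=ctrl.get_obs();print(o['wrist_force'],o['ft_torque'])"
```

```text
yaw now -56.33 pos [0.5755 0.0143 0.1203] t 17.95 q [-0.09  0.49 -0.04  1.84  0.03  0.81 -1.13]
lin [-1.4 -1.  -0.1] ang [-0.000e+00  1.000e-01 -1.519e+02]
[-4.12987526  0.06913107 -1.74128268] [-0.26039118  1.04733817  1.08587817]
```

The torque has reached 1.1 N m, so the screw is at its stop. Unwinding the elastic strain, releasing and retreating.

Request:
arm_command:
  angular:
    - [0,0,-3]
    - [0,0,-5]
    - [0,0,-5]
    - [0,0,-5]
    - [0,0,-5]
    - [0,0,-5]
    - [0,0,-5]
    - [0,0,-5]
  linear:
    - [0,0,0]
    - [0,0,0]
    - [0,0,0]
    - [0,0,0]
    - [0,0,0]
    - [0,0,0]
    - [0,0,0]
    - [0,0,0]
  gripper: [1,1,1,0.3,0,-0.5,-1,-1]
  squeeze: 20

```text
time: 18.95
eef_pos: [0.576, 0.0143, 0.1206]
tcp_rot: [0.901, -0.433, 0.0, -0.0]
wrist_force: [-0.5, -0.7, 0.5]
grip_width: 1.001
```

Request:
arm_command:
  angular:
    - [0,0,0]
    - [0,0,0]
    - [0,0,0]
    - [0,0,0]
    - [0,0,0]
    - [0,0,0]
  linear:
    - [0,0,-5]
    - [0,0,-20]
    - [0,0,-50]
    - [0,0,-100]
    - [0,0,-130]
    - [0,0,-130]
  gripper: [-1,-1,-1,-1,-1,-1]

```text
time: 19.7
eef_pos: [0.5774, 0.0144, 0.2544]
tcp_rot: [0.901, -0.433, 0.003, -0.002]
wrist_force: [0.2, -0.1, -0.0]
grip_width: 1.002
```

```bash
python3 -c "
from m import *
o=ctrl.get_obs();print(o['wrist_force'],o['ft_torque'],o['time'],o['eef_pos'])
s=ctrl.read_camera('scene')
for z in (.134,.120,.107): print(z,proj(s,[[.5755,.0145,z]]))
m=red(s,(235,150,285,200)); v,u=np.nonzero(m); print(u.mean(),v.mean(),u.min(),u.max(),v.min(),v.max())
a=np.radians(-56.3-90+5)
g=np.array([[i*.04,j*.013,k*.013]for i in(-1,1)for j in(-1,1)for k in(-1,1)])
P=proj(s,g@R.from_euler('z',a).as_matrix().T+[.5755,.0145,.121]); print(P.min(0),P.max(0))
cv2.imwrite('pics/k3.png',cv2.resize(s['color'][90:240,190:340],(750,600),interpolation=2)[:,:,::-1])"
```

```text
[ 0.17230794 -0.08160834 -0.0136543 ] [-0.04625163 -0.00932333 -0.00072751] 19.7 [0.57743999 0.0144107  0.2543752 ]
0.134 [[259.25073589 178.47085253]]
0.12 [[259.07085962 182.07683953]]
0.107 [[258.90683193 185.36438466]]
259.51785714285717 182.63571428571427 252 267 169 196
[250.26460905 167.14583438] [268.44179146 196.98824836]
```

View pics/k3.png

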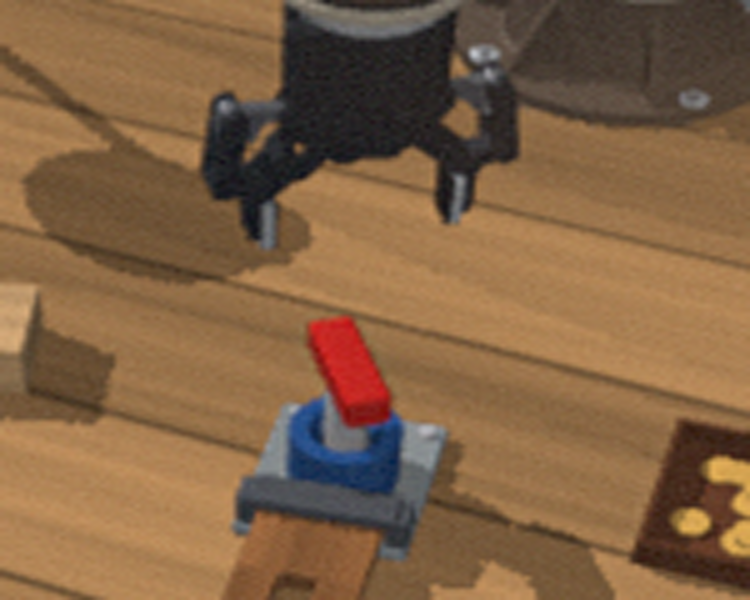

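The key stands upright and home: its bar is centred at pixel (259.5,182.6), against (259,182) expected for fully home. The gripper is clear of everything.

```bash
python3 -c "
from cell import ctrl
print(ctrl.finish_job())"
```

```text
the job is handed in; nothing more can be done
None
```

The job is handed in. The key is in the screw, which I turned clockwise to its stop, and the key was left standing there released. No verdict was reported.

- **Finding the socket:** I pressed on the screw face with about 5–8 N. The first 60° of turning passed without the key dropping in, probably because it was leaning on the bore wall. After I eased that side load it dropped in at about 95°.
- **Turning the screw:** Torque rose to 1.1 N m, well above the 0.12 N m friction, so I took that as the stop. I then backed off 5° with the key still gripped, which the torque slope suggests left about 0.4 N m, so the screw should not have turned back. I could not read the screw angle itself.
- **Last checks:** From the arm's position, the key tip was about 34 mm below the hole's mouth before release. The final picture shows the key upright and centred, and its red bar's outline fits the fully home position to within about 2 pixels. The wrist force is near 0 and the gripper is clear, about 13 cm up. I did not re-measure the bystanders, but the arm felt no contact with them. The clock stood at about 20 s of the 58 s allowed.

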